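# Stand the travel mirror in the vanity rack

## Robot

A 6-joint arm with a two-finger parallel gripper is mounted at the origin on the work surface. World frame = base frame: x ahead of the robot, y to its left, z up, the work surface at z = 0. Lengths are in m, angles in rad, forces in N, time in s.
With the tool pointing down it reaches from about 0.375 to 0.925 m from the base axis. Payload 5.7 kg.
Tool frame: the origin (TCP) lies midway between the tips of the shut fingers; the grasp point (between the pads) lies 19 mm behind it; z points along the fingers, y is the line along which they close (so a half turn about z gives the same grasp; the last joint's range is limited). The gripper opens to 88 mm and grips with 3 to 60 N. Pads are 20 mm wide; open, the fingers measure 115 mm over their backs; the gripper's body (75 mm by 178 mm) begins 61 mm behind the grasp point.
Start: joints at [1.197, 0.359, 1.51, -0, 1.272, -0.115], TCP at [0.154, 0.58, 0.223] pointing down, gripper open.
Joint ranges: [-2.97, 2.97], [-1.01, 2.36], [0.21, 2.38], [-0.96, 4.11], [0.2, 2.71], [-2.98, 2.98]. Speed limits (rad/s): [2.39, 2.39, 3.14, 3.14, 3.14, 3.14].

## Interface

Orientations are given as a unit quaternion [x, y, z, w].
In Python, from bench import move_ptp, servo_line, goto_joints, move_gripper, sleep, inverse_kinematics, capture, PlanningError, close_job, spot_in, silhouettes, current_clock, current_joint_pos, current_qvel, current_joint_torque, current_position, current_orientation, current_force, current_torque, current_finger_gap, current_grip_force gives the robot as it stands. Calls block until the motion is done:
- move_ptp(position, orientation): joint-space move of the TCP to a pose.
- servo_line(position, orientation=None, rate=0.15, contact_N=None): straight line of the TCP; orientation=None keeps the orientation; rate is the mean speed in m/s. With contact_N (N) it stops when the force on the tool has changed by that much, and returns True; else False.
- goto_joints(angles): joint-space move.
- move_gripper(opening): finger opening in m; the grip force is fixed at half the most; returns when the fingers have stopped.
- sleep(seconds).
- inverse_kinematics(position, orientation): joint angles nearest the present ones, or None.
- capture(name): name is "side" or "top" or "wrist"; returns a dict with "image" (384x512x3 uint8, blue, green, red), "range_z" (384x512 float32, m along the optical axis (not along the pixel's ray), 0 where there is no reading), "intrinsics" (3x3 intrinsics, pixels), "R" (3x3) and "t" (3): a world point X has camera coordinates R X + t. Camera axes: x right, y down, z forward; pixel columns grow to the right and rows downward; lengths in m; the calibration is good to about 2 mm. A picture is of the moment at which its call begins.
A pose or a line that the arm cannot do raises PlanningError and nothing moves.
- close_job(): hands the job in; it is judged then, once.
Trained networks look in the newest picture that a camera, given by its name, has taken for a name from the list of things; names that differ only in an ending like _2 or _b are one class to them, and where a whole thing is asked for, a point or a joint stands for the part that bears it (a point fixed in the world has none). Each returns a list of dicts, best first, with "conf" (0 to 1); they miss things now and then, are a little off and sometimes report something else, mostly with a low value. They report only what shows in the picture. A call takes as long as a camera call. They do not tell look-alikes from the thing itself.
- spot_in(camera, query): "xy" ([column, row] in pixels, amid what is visible of it).
- silhouettes(camera, query): "region" (384x512 bool, what is visible of it) and "xy" ([column, row] in pixels, amid what is visible of it).
Readings, each from a call of its own:
- current_clock(): time.
- current_joint_pos(): joint angles.
- current_qvel(): joint speeds.
- current_joint_torque(): joint torques, N m.
- current_position(): TCP position.
- current_orientation(): TCP orientation.
- current_force(): force on the tool from outside, world axes, zero at the start.
- current_torque(): the same for the moment, N m.
- current_finger_gap(): finger opening in m.
- current_grip_force(): force on a finger pad.
Only numpy, scipy, OpenCV 4.12 (cv2) and the standard library are available. Lean on these libraries where they do the work, as an engineer would, in place of code of your own. Each camera call takes 0.05 s, during which the arm holds its last target. There are 200 camera calls.

## Task

Pick up the closed travel mirror that lies flat on the milk crate and stand it upright on one of its short ends in the only empty slot of the white rack. Lower it gently until it rests on the slot's bottom before you let go of it, with neither side sticking out past the slot's ends. Leave the two cases already in the rack and the other things on the crate where they are.

Things in the scene. Friction and masses are not known exactly. Their poses are not given: they have to be found in the camera images.
- mirror: closed travel mirror, a flat black plastic slab 130 x 64 x 14 mm (length along its x, width along y, thickness along z) with a shiny plate on its upper face, 100 to 200 g, lying flat on the crate, its length roughly along world y; either short end may go down. Origin: centre of the underside as it lies
- mirror_center (a point): the middle of the travel mirror (7 mm above its origin along its z), same axes
- rack: white plastic slotted rack fixed on the crate, 90 (x) x 130 (y) x 55 (z) mm, origin at its underside centre. Three upright slots run along its x, open at top and both ends: 16 mm wide (y), 90 long, 45 deep, floor 10 mm above the origin, centres at y = -40, 0, +40 mm, with flat-topped ribs between. Two hold a case, one is empty. A seated mirror has its middle 75 mm above the origin
- slot_left (a point): centre of the floor of the slot at rack y = +40 mm, rack axes
- slot_mid (a point): centre of the floor of the slot at rack y = 0, rack axes
- slot_right (a point): centre of the floor of the slot at rack y = -40 mm, rack axes
- case_tall: black flat case standing in one of the rack's slots, 62 (x) x 14 (y) x 85 (z, upright) mm, loose; origin at the centre of its underside, on the slot floor
- case_short: as case_tall but 72 mm high, in another slot
- crate: upturned low grey milk crate, fixed, 430 (x) x 660 (y) x 110 (z) mm; origin at the centre of its underside on the table; its flat slatted top, 110 mm above the table, carries everything
- drawer_unit: small white plastic drawer unit with a shut sliding door, fixed, 100 x 150 x 95 mm high, at the crate's back left; origin at its underside
- cup: orange ceramic cup, 76 mm across, 85 mm high, loose; origin at the centre of its underside
- clipper: steel nail clipper, 85 x 15 x 14 mm, lying on the crate, length along its x, loose; origin at its underside
- lantern: round plastic lantern with a press button on top, 76 mm across, 135 mm high, loose; origin at the centre of its underside
- tie_holder: pink silicone hair tie holder, a round foot 72 mm across with a post, 78 mm high, loose; origin at the centre of its underside
Mind the look-alikes: they are no part of the job. What is shaped like the mirror but blue or turquoise is not meant. What is shaped like the case_tall but brown is not meant.

How it is judged:
On the way, in this order (a step that is already met when the one before it is completed fails the run):
1. the mirror is picked up, its middle at least 60 mm above the crate top (height (world z) of mirror_center above 0.17 m), for 0.1 s.
2. the mirror stands on its short end on the bottom of the empty slot while the fingers still hold it (z of mirror_center in the frame of rack between 0.07 and 0.0795 m and x of mirror_center in the frame of rack between -0.018 and 0.018 m and angle between the x axis of mirror and the z axis of rack, either way round below 0.12 rad and angle between the z axis of mirror and the y axis of rack, either way round below 0.2 rad and (y of mirror_center in the frame of rack between -0.047 and -0.033 m or y of mirror_center in the frame of rack between -0.007 and 0.007 m or y of mirror_center in the frame of rack between 0.033 and 0.047 m) and contact force between mirror and the fingers above 0.5 N), for 0.1 s.
At the end, for the whole second after the job is handed in: Mirror at rest, released, in the empty slot: middle 70-79.5 mm above rack underside, within 7 mm of slot centre plane, 18 mm of its middle, upright within 0.12 rad, turned under 0.2 rad. Cases moved under 15 mm, tilted under 0.2 rad; cup, clipper, lantern, tie holder moved under 30 mm (z of mirror_center in the frame of rack between 0.07 and 0.0795 m and x of mirror_center in the frame of rack between -0.018 and 0.018 m and angle between the x axis of mirror and the z axis of rack, either way round below 0.12 rad and angle between the z axis of mirror and the y axis of rack, either way round below 0.2 rad and (y of mirror_center in the frame of rack between -0.047 and -0.033 m or y of mirror_center in the frame of rack between -0.007 and 0.007 m or y of mirror_center in the frame of rack between 0.033 and 0.047 m) and linear speed of mirror below 0.02 m/s and contact force between mirror and the fingers below 0.1 N and distance of each of case_tall, case_short from where it was at the start of the episode below 0.015 m and angle between each of case_tall, case_short's own z axis and vertical below 0.2 rad and distance of each of cup, clipper, lantern, tie_holder from where it was at the start of the episode below 0.03 m); the robot touches nothing.
It fails at once if a case in the rack is moved 15 mm or more (distance of any of case_tall, case_short from where it was at the start of the episode above 0.015 m).
It fails at once if another thing on the crate is moved 30 mm or more (distance of any of cup, clipper, lantern, tie_holder from where it was at the start of the episode above 0.03 m).
It fails at once if the mirror is rammed against the rack with more than 35 N (contact force between mirror and rack above 35 N).
It also fails if it takes over 51 s, if anything falls off the work surface, if the arm or the gripper's body presses on something with over 40 N, if the wrist force passes 120 N, or if a joint passes its speed limit or range.

## Working session

There is one attempt and no reset: what is moved stays moved. The work goes in short steps, each a Python script; the robot and the scene stay as the last script left them, time stands still between calls to the robot, and variables do not carry over. Pictures are saved under pics/ and viewed, at most 10 in all, crops included, and the job is handed in when it is done.

```bash
mkdir -p pics; cat > h.py <<'E'
import numpy as np, cv2
from bench import *
def cloud(c):
    z=c["range_z"].astype(float); v,u=np.mgrid[0:z.shape[0],0:z.shape[1]]
    K=c["intrinsics"]; p=np.stack([(u-K[0,2])/K[0,0]*z,(v-K[1,2])/K[1,1]*z,z],-1)
    w=(p-c["t"])@c["R"]; w[z<=0]=np.nan; return w
E
python3 - <<'E'
from h import *
print(current_clock())
for n in("top","side"):
    c=capture(n); np.savez(f"pics/{n}0.npz",**c); cv2.imwrite(f"pics/{n}0.png",c["image"]); w=cloud(c)
    print(n,(-c["R"].T@c["t"]).round(3),c["R"].round(2).tolist())
    for q in("mirror","rack","case_tall","case_short","cup","clipper","lantern","tie_holder","drawer_unit"):
        for s in silhouettes(n,q):
            if s["conf"]<.2: continue
            p=w[s["region"]]; p=p[~np.isnan(p[:,0])]
            print(q,round(s["conf"],2),np.round(s["xy"]),s["region"].sum(),np.median(p,0).round(3) if len(p) else None)
cv2.imwrite("pics/both0.png",cv2.resize(np.hstack([cv2.imread("pics/top0.png"),cv2.imread("pics/side0.png")]),(800,300)))
E
```

```text
0.0
top [0.398 0.01  1.085] [[-0.02, -1.0, -0.01], [-1.0, 0.02, -0.09], [0.09, 0.0, -1.0]]
mirror 0.95 [105. 203.] 1134 [0.463 0.437 0.014]
mirror 0.89 [167. 287.] 1169 [0.237 0.262 0.014]
mirror 0.67 [190. 172.] 1407 [0.533 0.177 0.123]
rack 0.91 [333. 150.] 1590 [ 0.571 -0.188  0.163]
rack 0.38 [340. 146.] 296 [ 0.57  -0.176  0.202]
case_tall 0.88 [340. 147.] 271 [ 0.57  -0.176  0.202]
case_tall 0.81 [420. 137.] 392 [ 0.619 -0.42   0.062]
case_short 0.73 [325. 150.] 266 [ 0.561 -0.139  0.189]
case_short 0.29 [190. 170.] 1353 [0.533 0.177 0.123]
cup 0.73 [145. 220.] 933 [0.408 0.288 0.15 ]
cup 0.56 [191. 173.] 1372 [0.533 0.177 0.123]
clipper 0.67 [253. 103.] 215 [0.698 0.026 0.121]
clipper 0.21 [190. 170.] 1397 [0.533 0.177 0.123]
lantern 0.58 [333.  83.] 1293 [ 0.719 -0.171  0.226]
tie_holder 0.56 [370. 221.] 715 [ 0.407 -0.258  0.121]
drawer_unit 0.82 [166.  85.] 3633 [0.72  0.225 0.204]
side [-0.017 -0.698  0.647] [[0.82, -0.57, 0.02], [-0.29, -0.43, -0.86], [0.5, 0.7, -0.52]]
mirror 0.76 [134. 214.] 732 [0.229 0.247 0.013]
mirror 0.66 [239. 164.] 608 [0.525 0.164 0.123]
rack 0.59 [343. 217.] 2022 [ 0.546 -0.206  0.148]
rack 0.5 [186. 153.] 796 [0.4  0.25 0.17]
case_tall 0.92 [428. 298.] 910 [ 0.612 -0.43   0.049]
case_tall 0.6 [334. 196.] 393 [ 0.559 -0.186  0.186]
case_short 0.5 [321. 192.] 267 [ 0.547 -0.148  0.179]
cup 0.89 [185. 150.] 766 [0.399 0.25  0.17 ]
clipper 0.69 [318. 173.] 163 [0.696 0.022 0.118]
clipper 0.44 [382. 182.] 1454 [ 0.71  -0.195  0.183]
lantern 0.74 [382. 183.] 1422 [ 0.71  -0.195  0.183]
tie_holder 0.74 [303. 265.] 1050 [ 0.395 -0.278  0.123]
drawer_unit 0.69 [281. 135.] 1886 [0.7   0.183 0.177]
```

View pics/top0.png

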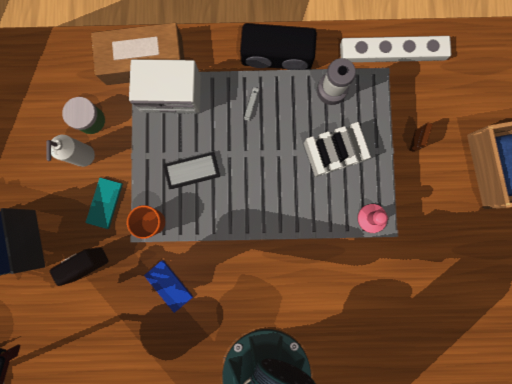

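View pics/side0.png

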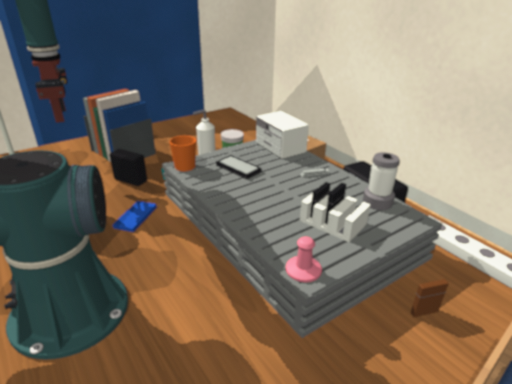

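Top picture: mirror candidates are the black slab with a shiny plate on the crate at (191,171), the turquoise one at (103,203) and the blue one at (168,286). The last two lie on the table at z≈0.014, so I choose the black one (z≈0.123). The rack is at (337,148) with dark cases in its left and middle slots, so the right slot (~352,145) is empty. The side view agrees. Next I fit the poses and check a close crop.

```bash
python3 - <<'E'
from h import *
c=dict(np.load("pics/top0.npz")); w=cloud(c)
def fit(m,name):
    p=w[m]; r=cv2.minAreaRect((p[:,:2]*1000).astype(np.float32)); print(name,m.sum(),np.round(r[0],1),np.round(r[1],1),round(r[2],1),np.percentile(p[:,2],[5,50,95]).round(4))
X,Y,Z=w[...,0],w[...,1],w[...,2]
box=lambda x,y,r,z0,z1:(abs(X-x)<r)&(abs(Y-y)<r)&(Z>z0)&(Z<z1)
fit(box(.533,.177,.1,.118,.13),"mirror")
fit(box(.571,-.18,.11,.159,.171),"rack tops")
m=box(.571,-.18,.11,.176,.195); fit(m,"short")
m=box(.571,-.18,.11,.1985,.215); fit(m,"tall")
fit(box(.408,.288,.07,.185,.205),"cup"); fit(box(.72,.225,.12,.195,.215),"drawer")
fit(box(.70,-.17,.09,.21,.26),"lantern"); fit(box(.4,-.26,.06,.116,.2),"tie")
fit(box(.5,-.0,.1,.09,.13),"crate")
im=c["image"]; a=cv2.resize(im[140:200,150:230],(480,360),interpolation=2); b=cv2.resize(im[110:185,295:395],(480,360),interpolation=2)
cv2.imwrite("pics/crop0.png",np.vstack([a,b])[:, :][:720] if 0 else np.hstack([a,b])[:, :].copy() if 0 else cv2.resize(np.hstack([a,b]),(800,300)))
from scipy.spatial.transform import Rotation as R
for b in (0,20,40):
    for yaw in (20,):
        a=np.array([0,np.cos(np.radians(b)),-np.sin(np.radians(b))]); Rz=R.from_euler('z',yaw,degrees=True)
        for s in(1,-1):
            y=np.array([s,0,0.]); M=np.stack([np.cross(y,a),y,a],1)
            q=(Rz*R.from_matrix(M)).as_quat(); print(b,s,inverse_kinematics([.59,-.2,.22],q),inverse_kinematics([.59,-.2,.3],q))
E
```

```text
mirror 1356 [520.  205.9] [ 88.7 200.2] 26.0 [0.1204 0.1234 0.1262]
rack tops 1244 [ 574.3 -178. ] [ 90.7 131.2] 16.7 [0.1609 0.164  0.1669]
short 250 [ 567.6 -157.2] [61.9 51.3] 17.2 [0.1789 0.1901 0.1931]
tall 169 [ 574.4 -178.1] [61.8 14.7] 16.3 [0.2008 0.2035 0.2062]
cup 240 [408.1 274.4] [73.4 74.6] 89.8 [0.1864 0.1934 0.1965]
drawer 2854 [730.6 230.9] [150.6 105.3] 87.5 [0.2012 0.2042 0.2067]
lantern 703 [ 731.8 -176.8] [62.  60.5] 3.3 [0.2156 0.2386 0.2436]
tie 629 [ 406.6 -265.3] [69.6 69.4] 71.6 [0.117  0.1216 0.1862]
crate 6359 [500.   0.] [200.  199.9] 0.0 [0.1022 0.1087 0.1119]
0 1 [-0.73498793  1.17087921  0.83477989  0.89846002  2.50076023 -0.78193412] [-0.73498793  1.08206961  0.83692377  0.99812772  2.55137611 -0.6599522 ]
0 -1 [-0.73498793  1.17087921  0.83477989  0.89846002  2.50076023  2.35965854] [-0.73498793  1.08206961  0.83692377  0.99812772  2.55137611  2.48164046]
20 1 [-0.72288741  1.00164032  0.89583331  0.65215277  2.30741147 -0.91259901] [-0.72288741  0.929212    0.85576066  0.72288993  2.39444594 -0.8121684 ]
20 -1 [-0.72288741  1.00164032  0.89583331  0.65215277  2.30741147  2.22899365] [-0.72288741  0.929212    0.85576066  0.72288993  2.39444594  2.32942426]
40 1 [-0.68485554  0.81492699  1.01752155  0.45979923  2.05962415 -0.97691594] [-0.68485554  0.75484878  0.94359971  0.49755769  2.17862208 -0.90463013]
40 -1 [-0.68485554  0.81492699  1.01752155  0.45979923  2.05962415  2.16467671] [-0.68485554  0.75484878  0.94359971  0.49755769  2.17862208  2.23696253]
```

View pics/crop0.png

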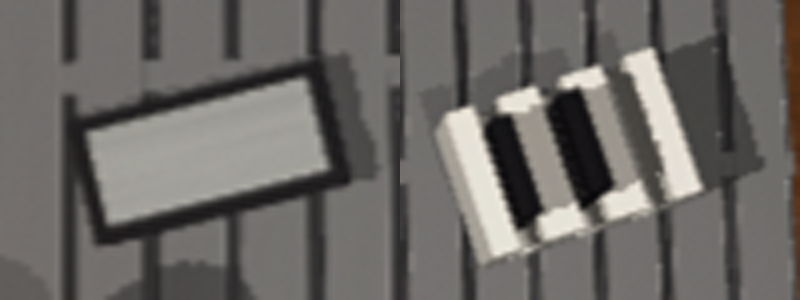

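The crop confirms it: black frame with a shiny plate, and the rack's right slot is empty. Rack fit is (0.574,-0.178), yaw 16.7°, size 91x131 as stated. Slot clearance is only ±1 mm, so I measure both from close up with the wrist camera.

```bash
cat >> h.py <<'E'
from scipy.spatial.transform import Rotation as Rot
def ori(yaw,s=1,rot=0):
    # tool y along s*(yawed x); rot=0 down, rot=90 pointing along yawed +y
    y=np.array([s,0,0.]); a=np.array([0,np.sin(np.radians(rot)),-np.cos(np.radians(rot))])
    return (Rot.from_euler('z',yaw,degrees=True)*Rot.from_matrix(np.stack([np.cross(y,a),y,a],1))).as_quat()
E
python3 - <<'E'
from h import *
print(Rot.from_quat(current_orientation()).as_matrix().round(2).tolist())
for s in(1,-1):
    for p,y,r in(([.53,.18,.113],13,0),([.53,.18,.4],13,0),([.58,-.25,.4],16.7,90),([.58,-.25,.3],16.7,90),([.58,-.25,.2],16.7,90)):
        q=inverse_kinematics(p,ori(y,s,r)); print(s,p,None if q is None else q.round(2))
servo_line([.154,.58,.42],rate=.3)
s=1 
for n,p,y in(("rack",[.55,-.18,.40],16.7),("mir",[.53,.18,.36],13)):
    q1,q2=[inverse_kinematics(p,ori(y,s)) for s in(1,-1)]
    print(n,q1,q2)
    s=1 if (q1 is not None and (q2 is None or abs(q1[5])<abs(q2[5]))) else -1
    move_ptp(p,ori(y,s)); sleep(.2)
    c=capture("wrist"); np.savez(f"pics/w_{n}.npz",**c); cv2.imwrite(f"pics/w_{n}.png",c["image"]); print(s,(-c["R"].T@c["t"]).round(3),c["R"].round(2).tolist())
print(current_clock())
cv2.imwrite("pics/w2.png",cv2.resize(np.hstack([cv2.imread("pics/w_rack.png"),cv2.imread("pics/w_mir.png")]),(800,300)))
E
```

```text
[[-0.97, 0.26, 0.0], [0.26, 0.97, -0.0], [-0.0, -0.0, -1.0]]
1 [0.53, 0.18, 0.113] [ 0.2   0.42  1.72 -0.    1.   -0.02]
1 [0.53, 0.18, 0.4] [ 0.2   0.19  1.32 -0.    1.63 -0.02]
1 [0.58, -0.25, 0.4] [-0.8   1.01  0.75  1.22  2.63 -0.4 ]
1 [0.58, -0.25, 0.3] [-0.8   1.1   0.79  1.02  2.58 -0.62]
1 [0.58, -0.25, 0.2] [-0.8   1.21  0.78  0.9   2.52 -0.78]
-1 [0.53, 0.18, 0.113] None
-1 [0.53, 0.18, 0.4] None
-1 [0.58, -0.25, 0.4] [-0.8   1.01  0.75  1.22  2.63  2.74]
-1 [0.58, -0.25, 0.3] [-0.8   1.1   0.79  1.02  2.58  2.52]
-1 [0.58, -0.25, 0.2] [-0.8   1.21  0.78  0.9   2.52  2.36]
rack [-4.35628054e-01  2.21336923e-01  1.27889198e+00 -4.44089210e-16
  1.64136375e+00 -7.27098039e-01] [-4.35628054e-01  2.21336923e-01  1.27889198e+00 -4.44089210e-16
  1.64136375e+00  2.41449461e+00]
1 [ 0.528 -0.111  0.564] [[0.96, 0.29, -0.0], [0.28, -0.92, 0.26], [0.07, -0.25, -0.97]]
mir [ 2.03992606e-01  2.05861536e-01  1.39074518e+00 -4.44089210e-16
  1.54498594e+00 -2.29001971e-02] None
1 [0.513 0.248 0.524] [[0.97, 0.22, -0.0], [0.22, -0.94, 0.26], [0.06, -0.25, -0.97]]
6.675
```

View pics/w2.png

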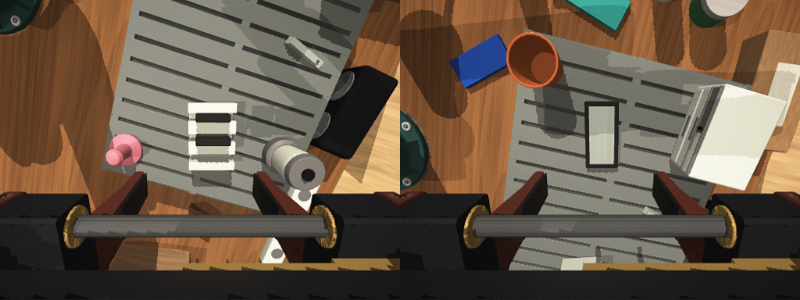

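Wrist pictures: left shows the rack at half-scale (212,136), with the lower slot (rack y −40) empty. Right shows the mirror at (602,135). Both appear square to the tool. I refine the fits from these.

```bash
python3 - <<'E'
from h import *
for n,x,y,r,z0,z1 in(("rack",.574,-.178,.085,.157,.173),("mir",.533,.177,.085,.1165,.134)):
    c=dict(np.load(f"pics/w_{n}.npz")); w=cloud(c); X,Y,Z=w[...,0],w[...,1],w[...,2]
    m=(np.hypot(X-x,Y-y)<r)&(Z>z0)&(Z<z1)
    k,l,st,_=cv2.connectedComponentsWithStats(m.astype(np.uint8)); m=np.isin(l,[i for i in range(1,k) if st[i,4]>60])
    # flatten onto the known plane to remove range noise
    h=.165 if n=="rack" else .124
    C=-c["R"].T@c["t"]; p=w[m]; print(n,m.sum(),np.percentile(p[:,2],[5,50,95]).round(4))
    p=C+(p-C)*((h-C[2])/(p[:,2]-C[2]))[:,None]
    print([np.round(v,1) for v in cv2.minAreaRect((p[:,:2]*1000).astype(np.float32))])
    # best yaw: sharpest marginal edges
    best=None
    for a in np.arange(8,22,.1):
        t=np.radians(a); u=p[:,:2]@np.array([[np.cos(t),-np.sin(t)],[np.sin(t),np.cos(t)]])*1000
        e=0
        for j in(0,1):
            hh=np.histogram(u[:,j],np.arange(u[:,j].min()-3,u[:,j].max()+4,1))[0]; e+=(np.diff(hh.astype(float))**2).sum()
        if best is None or e>best[0]: best=(e,a,u)
    a,u=best[1:]; lo,hi=np.percentile(u,[.7,99.3],axis=0); mid=(lo+hi)/2; t=np.radians(a)
    print("yaw",round(a,1),"size",(hi-lo).round(1),"centre",(np.array([[np.cos(t),-np.sin(t)],[np.sin(t),np.cos(t)]])@mid).round(1))
    if n=="rack":
        v=u[:,1]-mid[1]; v=v[abs(u[:,0]-mid[0])<42]; hh=np.histogram(v,np.arange(-68,69,2))[0]; print(dict(zip(range(-67,69,2),hh)))
E
```

```text
rack 3185 [0.1631 0.1669 0.1683]
[array([ 572.2, -180.1]), array([ 90.4, 130. ]), np.float64(16.7)]
yaw 16.7 size [ 89.3 130. ] centre [ 572.3 -180.1]
{-67: np.int64(0), -65: np.int64(52), -63: np.int64(53), -61: np.int64(108), -59: np.int64(54), -57: np.int64(54), -55: np.int64(54), -53: np.int64(54), -51: np.int64(108), -49: np.int64(53), -47: np.int64(54), -45: np.int64(51), -43: np.int64(0), -41: np.int64(0), -39: np.int64(0), -37: np.int64(0), -35: np.int64(0), -33: np.int64(0), -31: np.int64(54), -29: np.int64(54), -27: np.int64(107), -25: np.int64(53), -23: np.int64(55), -21: np.int64(55), -19: np.int64(109), -17: np.int64(55), -15: np.int64(10), -13: np.int64(10), -11: np.int64(20), -9: np.int64(11), -7: np.int64(10), -5: np.int64(6), -3: np.int64(0), -1: np.int64(0), 1: np.int64(0), 3: np.int64(0), 5: np.int64(0), 7: np.int64(41), 9: np.int64(96), 11: np.int64(56), 13: np.int64(57), 15: np.int64(114), 17: np.int64(57), 19: np.int64(56), 21: np.int64(113), 23: np.int64(57), 25: np.int64(60), 27: np.int64(110), 29: np.int64(57), 31: np.int64(26), 33: np.int64(6), 35: np.int64(0), 37: np.int64(0), 39: np.int64(0), 41: np.int64(0), 43: np.int64(0), 45: np.int64(0), 47: np.int64(40), 49: np.int64(58), 51: np.int64(58), 53: np.int64(116), 55: np.int64(58), 57: np.int64(116), 59: np.int64(58), 61: np.int64(57), 63: np.int64(115), 65: np.int64(57), 67: np.int64(0)}
mir 3648 [0.1246 0.1261 0.1274]
[array([532.1, 176.6]), array([ 64. , 129.8]), np.float64(13.1)]
yaw 12.9 size [ 63.2 129.6] centre [532.1 176.6]
```

```bash
python3 - <<'E'
from h import *
o=ori(13); p=np.array([.5294,.1883,.2])
move_ptp(p,o); p[2]=.1125
print(servo_line(p,o,rate=.06,contact_N=8),current_position())
move_gripper(0.05); print(current_finger_gap(),current_grip_force(),current_force(),current_position())
p[2]=.4; servo_line(p,o,rate=.2); print(current_finger_gap(),current_grip_force(),current_position(),current_clock())
for q,y,r in(([.58,-.22,.4],16.7,90),([.58,-.22,.35],16.7,90)): print(inverse_kinematics(q,ori(y,1,r)))
E
```

```text
False [0.52970046 0.18837682 0.11288942]
0.06341700017517508 29.988751709461212 [0.68345701 0.65335483 1.04602765] [0.52966032 0.18834902 0.11266145]
0.06356052405779498 29.99012589454651 [0.52879518 0.18815536 0.39879821] 11.0583
[-0.77999942  0.97520722  0.82868933  1.17018773  2.59473362 -0.46029817]
[-0.77999942  1.02102163  0.85100973  1.07259032  2.56508912 -0.57556351]
```

```bash
cat >> h.py <<'E'
RY=16.7; RC=np.array([.5733,-.179])
def rk(x,y,z):
    t=np.radians(RY); return np.array([RC[0]+x*np.cos(t)-y*np.sin(t),RC[1]+x*np.sin(t)+y*np.cos(t),.11+z])
def inrk(P):
    t=np.radians(RY); d=np.array(P[:2])-RC; return np.array([d[0]*np.cos(t)+d[1]*np.sin(t),-d[0]*np.sin(t)+d[1]*np.cos(t),P[2]-.11])*1000
E
python3 - <<'E'
from h import *
o=ori(RY,1,90)
move_ptp(rk(0,-.0357,.26),o); sleep(.3)
print(inrk(current_position()).round(2),(Rot.from_quat(o).inv()*Rot.from_quat(current_orientation())).as_rotvec(degrees=True).round(2))
servo_line(rk(0,-.0357,.155),o,rate=.1); sleep(.3)
print(inrk(current_position()).round(2),(Rot.from_quat(o).inv()*Rot.from_quat(current_orientation())).as_rotvec(degrees=True).round(2),current_force(),current_clock())
for n in("side","top","wrist"):
    c=capture(n); np.savez(f"pics/{n}1.npz",**c); cv2.imwrite(f"pics/{n}1.png",c["image"])
a=cv2.imread("pics/side1.png")[120:260,240:440]; b=cv2.imread("pics/top1.png")[90:230,260:460]
cv2.imwrite("pics/p1.png",np.hstack([cv2.resize(a,(400,280),interpolation=2),cv2.resize(b,(400,280),interpolation=2)]))
E
```

```text
[  0.8  -34.41 260.85] [ 0.12 -0.09 -0.03]
[ 2.0000e-02 -3.5720e+01  1.5538e+02] [ 0.   -0.04 -0.02] [ 0.93290884 -0.34187452 -1.08395337] 14.4333
```

View pics/p1.png

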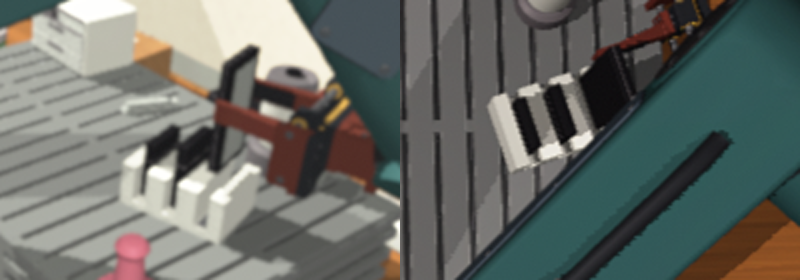

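View pics/wrist1.png

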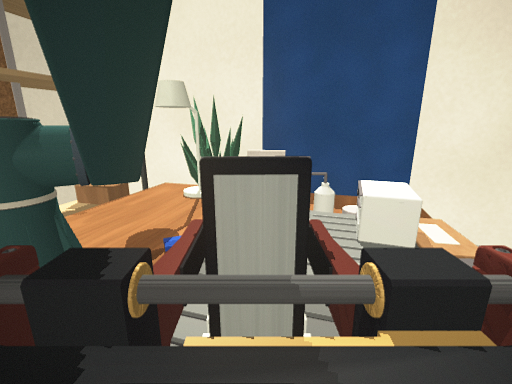

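Mirror stands upright over the right slot: side crop at (235,110), clear of the cases; the wrist view shows it square in the fingers. Now I lower it under force watch.

```bash
python3 - <<'E'
from h import *
o=ori(RY,1,90); y0=-.0357
servo_line(rk(0,y0,.140),o,rate=.06)
for dy in(0,.001,-.001,.002,-.002,.003,-.003):
    servo_line(rk(0,y0+dy,.138),o,rate=.04); sleep(.15); f0=current_force()
    hit=servo_line(rk(0,y0+dy,.083),o,rate=.025,contact_N=4)
    P=inrk(current_position()); print(dy,hit,P.round(2),(current_force()-f0).round(1),round(current_clock(),1))
    if P[2]<120: break
print(current_finger_gap(),current_grip_force())
c=capture("side"); cv2.imwrite("pics/side2.png",cv2.resize(c["image"][120:260,240:440],(600,420),interpolation=2)); np.savez("pics/side2.npz",**c)
E
```

```text
0 True [-8.000e-02 -3.582e+01  8.867e+01] [ 2.8 -0.9  5.2] 17.1
0.0640850885326814 29.988496899604797
```

View pics/side2.png

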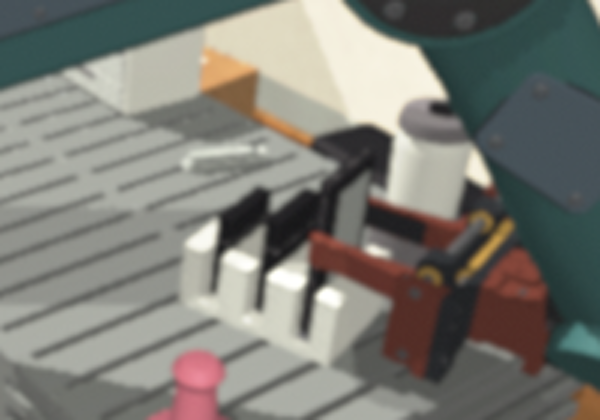

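It went in on the first try; the TCP is 1.7 mm above the expected seated height. I check with a gentle further push that this is the floor and not side friction.

```bash
python3 - <<'E'
from h import *
P0=inrk(current_position()); f0=current_force()
o=ori(RY,1,90)
hit=servo_line(rk(0,-.0357,P0[2]/1000-.003),o,rate=.01,contact_N=8); sleep(.3)
P=inrk(current_position()); print(hit,P0.round(2),P.round(2),f0.round(1),current_force().round(1),current_finger_gap(),current_clock())
c=capture("side"); w=cloud(c); 
X=(w[...,:2]-RC)@np.array([[np.cos(np.radians(RY)),-np.sin(np.radians(RY))],[np.sin(np.radians(RY)),np.cos(np.radians(RY))]])
m=(abs(X[...,0])<.036)&(abs(X[...,1]+.04)<.013)&(w[...,2]>.2)&(w[...,2]<.27)
print("mirror",m.sum(),"top z in rack",np.percentile(w[m][:,2]-.11,[90,97,99.5]).round(4),"x",np.percentile(X[m][:,0],[2,98]).round(4),"y",np.percentile(X[m][:,1],[2,50,98]).round(4))
E
```

```text
True [-7.000e-02 -3.583e+01  8.864e+01] [ -0.25 -35.88  88.74] [ 2.1 -0.9  5.3] [ 2.5 -1.3  6.3] 0.06383724967416367 17.7083
mirror 424 top z in rack [0.1398 0.1406 0.1412] x [-0.0347  0.033 ] y [-0.0496 -0.0456 -0.0336]
```

Top edge is at 140.6 mm (140 expected), so it is seated. Release and retreat.

```bash
python3 - <<'E'
from h import *
sleep(.2); move_gripper(0.086); sleep(.2)
z=current_position()[2]-.11
servo_line(rk(0,-.16,z),ori(RY,1,90),rate=.1); print(current_position(),current_force().round(1))
servo_line(rk(0,-.18,.25),ori(RY,1,90),rate=.15); sleep(.5)
c=capture("side"); w=cloud(c); t=np.radians(RY)
X=(w[...,:2]-RC)@np.array([[np.cos(t),-np.sin(t)],[np.sin(t),np.cos(t)]])
m=(abs(X[...,0])<.036)&(abs(X[...,1]+.04)<.013)&(w[...,2]>.18)&(w[...,2]<.27)
print(m.sum(),np.percentile(w[m][:,2]-.11,[97,99.5]).round(4),np.percentile(X[m][:,0],[2,98]).round(4),current_clock())
cv2.imwrite("pics/side3.png",cv2.resize(c["image"][120:300,200:440],(720,540),interpolation=2))
E
```

```text
[ 0.61925709 -0.33204697  0.19830743] [-0.4  0.7 -0.1]
551 [0.1404 0.1409] [-0.0337  0.0285] 21.8917
```

View pics/side3.png

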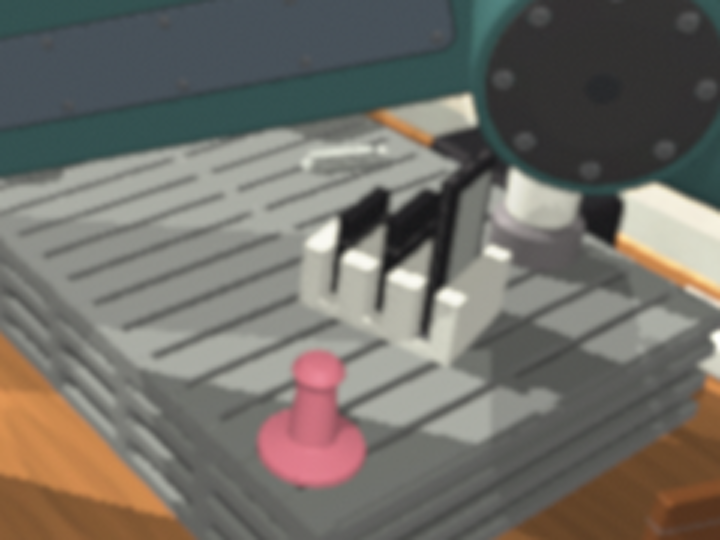

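The mirror stands upright and free in the right slot (crop 465,230). The cases at (362,215) and (410,220), the lantern, tie holder and clipper are in place, and the arm is clear.

```bash
python3 -c "
from bench import *
print(current_force()); print(close_job())"
```

```text
[-0.76873402  0.48706649  0.48698175]
the job is handed in; nothing more can be done
None
```

The mirror now stands upright on the bottom of the right-hand slot, the only empty one. It was released only after it rested there, nothing else on the crate looked disturbed in the last picture, and I handed the job in at about 22 s of the 51 s allowed (no verdict was returned).

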